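# Clamp the sealing head onto a turbocharger for a leak test

### The job

Get the turbocharger ready for its leak test: slide the sealing head fully home against the compressor inlet, flip the draw latch's loop over so that its bar drops behind the hook of the keeper on the head, then swing the lever back and press it down over centre until it snaps shut and holds the head clamped. Leave the loose parts on the bench and on the base plate where they are.

Things in the scene. Friction and masses are not known exactly. Their poses are not given: they have to be found in the camera images.
- lever_pivot (a point): Hinge axis of the latch lever, 72 mm above the bench, fixed to the leak-test fixture (grey anodised base plate 460 x 240 x 12 mm with a turbocharger on it). Its x axis is level and is the slide direction of the sealing head: +x points from the latch to the keeper and away from the turbocharger. z is up; the hinge runs along y. The turbocharger lies along x at y = +120 mm from here; its highest point is 137 mm above the bench. Cheeks beside the hinge reach 8 mm above it.
- clamp_lever (a joint): Lever angle: 0 = shut (stop), handle pointing to -x of lever_pivot and rising 10 deg; it grows as the handle swings up and over towards +x, to its stop at 2.05 (handle 53 deg above +x). Starts open (1.8 or more) with hinge friction of 0.06 N m, so it stays where left. With the loop hooked, springs resist from about 0.8 on down (up to about 4 N at the handle's end), dead centre is near 0.17, below it the lever snaps to 0; let go above that, it springs back up.
- lever_tip (a point): Free end of the lever handle, on its middle line, 97 mm from the hinge axis. Handle: black rubber grip 58 mm long, 21 mm wide (along the hinge), 15 mm thick, on a steel arm; it passes between the loop's legs.
- clamp_loop (a joint): Angle of the U-loop on the lever. The loop's elevation above +x of lever_pivot is this value minus the clamp_lever value: 0 level towards the keeper, 1.57 upright, more = thrown back over the lever. Starts thrown back on its stop (4.0), held only by its weight; pushed past upright it falls freely to the keeper side.
- loop_bar (a point): Middle of the loop's cross-bar, a 6 mm steel rod along the hinge direction, between legs 40 mm apart (rods of 6 mm). It swings at 115 mm about the loop's pins, which sit on the lever 20 mm from the hinge axis (at lever 0 they are on the -x side, 10 deg below level). With the lever at 1.8 or more and the head home the falling bar passes 9 to 14 mm clear of the keeper's lip; each mm the head is short of home takes one off that.
- loop_spring (a joint): Stretch of the loop's springs in m (20 N per mm): 0 slack, about 0.003 when the latch is shut on the keeper.
- keeper_seat (a point): Where the middle of the bar sits when hooked, on the keeper that rides on the head (axes as lever_pivot). The keeper, 22 mm wide, is an inverted L of flat steel: upright on the -x side of the seat, lip above it ending 4 mm to +x of the seat, lip top 9 mm above it; a flat foot 3 mm below the seat carries the fallen bar, which the lever then draws in under the lip.
- seal_head (a joint): Distance in m of the sealing head from home, 0 = rubber face against the compressor inlet; it slides on rails with about 2 N of friction and stays where left. Starts 0.035 to 0.072 out.
- head_back (a point): Middle of the top edge of the rear (+x) face of the head's upright plate (90 mm wide along y, 12 mm thick, top 130 mm above the bench). The face is bare for 50 mm below the edge (bolt heads 4 mm, more than 27 mm down); push here towards -x. A brass air nipple sticks out 36 mm behind, its top 81 mm above the bench; gussets below 72 mm.
- seal_ring: Loose flat steel ring, 68 mm across, 6 mm high, on the base plate below the lever's end; leave alone. Origin under its centre.
- sleeve_large: Loose flanged steel sleeve, 80 mm foot, 62 mm high, on the bench beside the latch; leave alone.
- flange_ring: Loose steel flange, 96 mm across, 10 mm high, on the bench beside the head; leave alone.
- bolt: Loose M10 bolt standing on its head, 40 mm high, on the bench beside the latch; leave alone.
- sleeve_small: Loose steel sleeve, 60 mm foot, 45 mm high, to one side of the fixture; leave alone.
- spanner: Loose spanner lying left of the fixture; leave alone.
- driver: Loose screwdriver lying right of the fixture; leave alone.
- spray_can: Loose aluminium can, 54 mm across, 150 mm high, to one side of the fixture; leave alone.

How it is judged:
On the way, in this order (a step that is already met when the one before it is completed fails the run):
1. the sealing head is slid up to the inlet (within 18 mm of home), where the loop can reach its keeper (value of joint seal_head below 0.018 m), for 0.1 s.
2. the loop's bar lies behind the keeper's hook, below its lip, the lever still open (x of loop_bar in the frame of keeper_seat between -0.003 and 0.035 m and z of loop_bar in the frame of keeper_seat between -0.006 and 0.004 m and value of joint clamp_lever above 0.5 rad), for 0.1 s.
At the end, for the whole second after the job is handed in: The lever is shut (within 0.06 rad of its stop), the head is home (within 2 mm), the loop's bar sits in the keeper under its lip (within 3 mm along the slide, 4 mm in height) and its springs are stretched by more than 1.5 mm (value of joint clamp_lever below 0.06 rad and value of joint seal_head below 0.002 m and value of joint loop_spring above 0.0015 m and x of loop_bar in the frame of keeper_seat between -0.003 and 0.003 m and z of loop_bar in the frame of keeper_seat between -0.004 and 0.004 m); the robot touches nothing.
It fails at once if a loose part that was to be left alone is shifted by more than 20 mm (distance of any of seal_ring, sleeve_large, flange_ring, bolt, sleeve_small, spanner, driver, spray_can from where it was at the start of the episode above 0.02 m).
It also fails if it takes over 51 s, if anything falls off the work surface, if the arm or the gripper's body presses on something with over 40 N, if the wrist force passes 120 N, or if a joint passes its speed limit or range.

### The arm

A 6-joint arm with a two-finger parallel gripper is mounted at the origin on the work surface. World frame = base frame: x ahead of the robot, y to its left, z up, the work surface at z = 0. Lengths are in m, angles in rad, forces in N, time in s.
With the tool pointing down it reaches from about 0.325 to 0.775 m from the base axis. Payload 5.5 kg.
Tool frame: the origin (TCP) lies midway between the tips of the shut fingers; the grasp point (between the pads) lies 19 mm behind it; z points along the fingers, y is the line along which they close (so a half turn about z gives the same grasp; the last joint's range is limited). The gripper opens to 85 mm and grips with 20 to 120 N. Pads are 22 mm wide; open, the fingers measure 114 mm over their backs; the gripper's body (76 mm by 85 mm) begins 54 mm behind the grasp point. The pads swing forward as they close: fully open they stand 13 mm farther back than shut.
Start: joints at [-1.186, 0.091, 1.231, -0, 1.82, -0.057], TCP at [0.257, -0.542, 0.231] pointing down, gripper open.
Joint ranges: [-2.87, 2.87], [-0.86, 2.18], [0.17, 2.46], [-1.51, 4.65], [0.06, 2.69], [-2.65, 2.65]. Speed limits (rad/s): [2.57, 2.57, 3.01, 3.14, 3.14, 3.14].

### API

Orientations are given as a rotation vector (axis times angle).
In Python, from rig import get_obs, eyes, ctrl gives the robot as it stands.
- The arm moves only by the tool play_rows, never from a script. Its argument "deltas" is a list of rows, each a list of 3 entries, a list of its own where there are three numbers: the gripper's target within -1 to 1 (shut at 1, half-way at 0, fully open at -1), then the shift along the tool's x, y, z in units of 50 mm (1.0 is 50 mm), then the turn about the tool's z in units of 6 degrees (1.0 is 6 degrees). A call has 1 to 20 rows; each row is the pose to reach, as a shift and turn from the pose commanded when the call began, along the tool's axes at that moment; what a row does not reach only later rows make up. A row lasts 1/10 s, in which the tool goes at most 50 mm and 8.59 degrees, less where a joint would pass 70% of its speed; a pose out of reach is approached as far as the arm can. A call with a gripper value outside its range is refused whole. The fingers move at their own pace and stop on an object; "force" is the grip in N (left out, the last holds). Time passes only in rows, so rows that repeat a pose let the fingers close. It gives the time, the measured TCP pose, the force, the opening and the grip force at its end, in the units of the state.
- get_obs(): the state, without advancing time (a new reading comes with each control period).
- eyes.read_camera(name): name is "scene" or "top" or "wrist"; returns a dict with "frame" (420x560x3 uint8, red, green, blue), "range_z" (420x560 float32, m along the optical axis (not along the pixel's ray), 0 where there is no reading), "fx", "fy", "cx", "cy" (pixels), "k1" (the pictures are not rectified: a ray, as slopes to the right and down, at radius r is drawn at 1 + k1 r^2 times it, then the intrinsics apply), "R" (3x3) and "t" (3): a world point X has camera coordinates R X + t. Camera axes: x right, y down, z forward; pixel columns grow to the right and rows downward; lengths in m; the calibration is good to about 2 mm. A picture is of the moment at which its call begins.
- ctrl.close_job(): hands the job in; it is judged then, once.
Trained networks look in a picture, given as the dict that the camera call returned (one of the last four; its "shot" number tells which), for a name from the list of things; names that differ only in an ending like _2 or _b are one class to them, and where a whole thing is asked for, a point or a joint stands for the part that bears it (a point fixed in the world has none). Each returns a list of dicts, best first, with "p" (0 to 1); they miss things now and then, are a little off and sometimes report something else, mostly with a low value. They report only what shows in the picture. A call takes as long as a camera call.
- eyes.search_frame(picture, name): "bbox" ([centre column, centre row, width, height] in pixels, round what is visible of it).
- eyes.silhouettes(picture, name): "region" (420x560 bool, what is visible of it) and "bbox" ([centre column, centre row, width, height] in pixels, round what is visible of it).
The state is a dict: "clock": time; "q": joint angles; "joint_vel": joint speeds; "joint_torque": joint torques, N m; "ee_pos": TCP position; "eef_rot": TCP orientation; "force": force on the tool from outside, world axes, zero at the start; "torque": the same for the moment, N m; "grip_width": opening from 0.0 (shut) to 1.0 (fully open); "grip_force": force on a finger pad.
Only numpy, scipy, OpenCV 4.12 (cv2) and the standard library are available. Lean on these libraries where they do the work, as an engineer would, in place of code of your own. Each camera call takes 0.05 s, during which the arm holds its last target. There are 200 camera calls.

## Working session

There is one attempt and no reset: what is moved stays moved. The work goes in short steps, Python scripts to look and compute and a tool call to move; the robot and the scene stay as the last step left them, time stands still between calls to the robot, and variables do not carry over. Pictures are saved under pics/ and viewed, at most 12 in all, crops included, and the job is handed in when it is done.

Besides the shell and the picture viewer there is one more tool, called after ">>>" as a command line: name --argument value ..., lists and objects as JSON in quotes. play_rows: Moves the arm, as the interface text tells. Its arguments: {"type":"object","properties":{"deltas":{"type":"array","items":{"type":"array"}},"force":{"type":"number"}},"required":["deltas"]}

```bash
mkdir -p pics
cat > h.py <<'E'
import numpy as np, cv2
from rig import get_obs, eyes, ctrl
def world(p,u,v,z=None):
    # pixel -> world using depth
    x=(u-p['cx'])/p['fx'];y=(v-p['cy'])/p['fy']
    xd,yd=x,y
    for _ in range(20):
        s=1+p['k1']*(x*x+y*y); x,y=xd/s,yd/s
    d=np.array([x,y,np.ones_like(x)])
    R=np.array(p['R']);t=np.array(p['t'])
    c=-R.T@t
    return c,(R.T@d.reshape(3,-1)).T.reshape(-1,3)
def at_depth(p,u,v):
    u=np.atleast_1d(u).astype(float);v=np.atleast_1d(v).astype(float)
    z=p['range_z'][v.astype(int),u.astype(int)]
    c,d=world(p,u,v); return c+d*z[:,None]
def at_z(p,u,v,h):
    c,d=world(p,np.atleast_1d(float(u)),np.atleast_1d(float(v)));d=d[0]
    return c+d*(h-c[2])/d[2]
def cloud(p):
    v,u=np.mgrid[0:420,0:560]; P=at_depth(p,u.ravel(),v.ravel()).reshape(420,560,3)
    P[p['range_z']<=0]=np.nan; return P
def save(p,n): cv2.imwrite('pics/'+n,cv2.cvtColor(p['frame'],cv2.COLOR_RGB2BGR))
E
python3 - <<'E'
from h import *
for n in ['scene','top']:
    p=eyes.read_camera(n); save(p,n+'1.png'); np.savez(n+'1.npz',**{k:p[k] for k in p})
    print(n,p['k1'],-np.array(p['R']).T@np.array(p['t']))
    for o in ['clamp_lever','lever_tip','clamp_loop','loop_bar','keeper_seat','head_back','seal_head','seal_ring','sleeve_large','flange_ring','spray_can','sleeve_small','bolt']:
        r=eyes.silhouettes(p,o)
        for q in r[:1]:
            m=q['region']&(p['range_z']>0); v,u=np.nonzero(m)
            P=at_depth(p,u,v); print(o,round(q['p'],2),np.round(q['bbox']),np.round(np.median(P,0),3),np.round(np.percentile(P,2,0),3),np.round(np.percentile(P,98,0),3))
print(get_obs())
E
```

```text
scene -0.07875542864836609 [ 0.96387883 -0.69663545  0.81308519]
clamp_lever 0.61 [257. 238.  43.  42.] [ 0.583 -0.063  0.12 ] [ 0.499 -0.122  0.014] [0.601 0.021 0.198]
lever_tip 0.83 [259. 236.  41.  42.] [ 0.584 -0.066  0.123] [ 0.523 -0.123  0.047] [ 0.601 -0.018  0.198]
loop_bar 0.78 [254. 239.  30.  39.] [ 0.562 -0.105  0.166] [ 0.513 -0.125  0.06 ] [ 0.595 -0.014  0.199]
keeper_seat 0.79 [301. 208.  76.  63.] [0.568 0.124 0.057] [0.48  0.073 0.037] [0.674 0.201 0.13 ]
head_back 0.87 [303. 208.  84.  68.] [0.568 0.124 0.056] [0.479 0.073 0.036] [0.673 0.208 0.131]
seal_head 0.95 [300. 210.  77.  64.] [0.568 0.124 0.057] [0.48  0.073 0.037] [0.674 0.202 0.131]
seal_ring 0.77 [236. 287.  30.  18.] [ 0.567 -0.159  0.019] [ 0.527 -0.185  0.015] [ 0.587 -0.124  0.022]
sleeve_large 0.73 [262. 305.  33.  46.] [ 0.644 -0.184  0.029] [ 0.609 -0.216  0.003] [ 0.679 -0.148  0.064]
flange_ring 0.79 [334. 263.  33.  28.] [0.727 0.052 0.011] [0.683 0.011 0.004] [0.768 0.1   0.015]
spray_can 0.8 [299. 150.  19.  45.] [0.445 0.38  0.091] [0.414 0.371 0.003] [0.464 0.418 0.152]
sleeve_small 0.8
[... 1367 characters left out ...]
] [ 0.645 -0.365  0.049]
{'clock': 1.4, 'q': array([-1.18570504e+00,  9.11180994e-02,  1.23070987e+00,  1.62061191e-05,
        1.81981576e+00, -5.67239088e-02]), 'joint_vel': array([-0.00026387,  0.00054379, -0.00052867,  0.00013803,  0.00033599,
        0.00029821]), 'joint_torque': array([ 6.73740160e-04, -4.58461118e+01, -4.18084502e+01, -4.92659353e-05,
        9.46759428e-04,  2.88804722e-05]), 'ee_pos': array([ 0.25654156, -0.54239737,  0.2312588 ]), 'eef_rot': array([-3.06519572e+00, -6.88365389e-01, -1.12273321e-05]), 'force': array([-0.04193823,  0.89739132,  0.63578526]), 'torque': array([-0.00031327,  0.02398247,  0.02665829]), 'grip_force': 0.0, 'grip_width': 1.0008497305959578}
```

Run:
```python
from h import *
a=dict(np.load('scene1.npz')); b=dict(np.load('top1.npz'))
A=cv2.resize(a['frame'][150:330,190:360],None,fx=3.2,fy=3.2,interpolation=cv2.INTER_CUBIC)
B=cv2.resize(b['frame'][130:290,180:360],None,fx=3.2,fy=3.2,interpolation=cv2.INTER_CUBIC)
C=np.zeros((600,800,3),np.uint8)
cv2.imwrite('pics/a.png',A[...,::-1]);cv2.imwrite('pics/b.png',B[...,::-1])
# head plate top (z~.130), base plate top
for p in(a,b):
    P=cloud(p);x,y,z=P[...,0],P[...,1],P[...,2]
    m=(z>.122)&(z<.137)&(y>.06)&(y<.26)&(x>.4)&(x<.75)
    Q=P[m][:,:2].astype(np.float32); print(len(Q),cv2.minAreaRect(Q), np.round(Q.min(0),3),np.round(Q.max(0),3))
    m=(z>.008)&(z<.017)&(abs(y)<.33)&(x>.38)&(x<.67)
    Q=P[m][:,:2].astype(np.float32);print(len(Q),cv2.minAreaRect(Q))
    m=(abs(x-.57)<.045)&(z>.075)&(y<.03)&(y>-.2)
    Q=P[m]; i=np.argsort(Q[:,2])[::-1][:200:12]; print(np.round(Q[i],3))
```

```text
145 ((0.5201284885406494, 0.14381340146064758), (0.01580743119120598, 0.08944203704595566), 74.01000213623047) [0.476 0.125] [0.563 0.161]
4610 ((0.5682620406150818, 0.022826194763183594), (0.47843632102012634, 0.30249375104904175), 76.60086059570312)
[[ 0.543 -0.114  0.201]
 [ 0.58  -0.127  0.198]
 [ 0.544 -0.113  0.198]
 [ 0.56  -0.12   0.196]
 [ 0.582 -0.119  0.19 ]
 [ 0.585 -0.115  0.177]
 [ 0.548 -0.1    0.169]
 [ 0.55  -0.094  0.162]
 [ 0.589 -0.03   0.157]
 [ 0.584 -0.03   0.155]
 [ 0.581 -0.03   0.154]
 [ 0.589 -0.1    0.152]
 [ 0.593 -0.036  0.151]
 [ 0.587 -0.035  0.147]
 [ 0.589 -0.097  0.146]
 [ 0.597 -0.037  0.143]
 [ 0.55  -0.087  0.141]]
124 ((0.5143590569496155, 0.1313830018043518), (0.03658526390790939, 0.08587374538183212), 70.73738098144531) [0.478 0.116] [0.559 0.162]
4215 ((0.5250180959701538, -0.00041788816452026367), (0.28985199332237244, 0.6548947691917419), 0.004519526846706867)
[[ 0.564 -0.119  0.204]
 [ 0.545 -0.111  0.197]
 [ 0.539 -0.106  0.195]
 [ 0.579 -0.12   0.19 ]
 [ 0.58  -0.109  0.178]
 [ 0.59  -0.026  0.161]
 [ 0.576 -0.027  0.155]
 [ 0.584 -0.103  0.152]
 [ 0.577 -0.033  0.15 ]
 [ 0.592 -0.038  0.146]
 [ 0.586 -0.042  0.143]
 [ 0.587 -0.045  0.136]
 [ 0.581 -0.045  0.132]
 [ 0.573 -0.045  0.126]
 [ 0.57  -0.049  0.12 ]
 [ 0.574 -0.058  0.114]
 [ 0.577 -0.058  0.109]]
```

View pics/a.png

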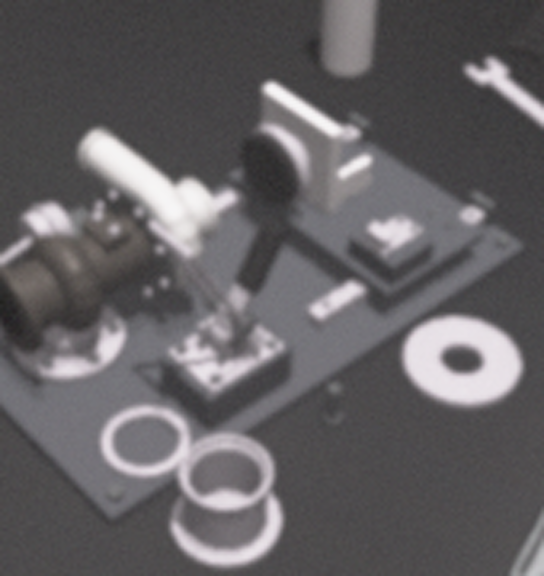

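View pics/b.png

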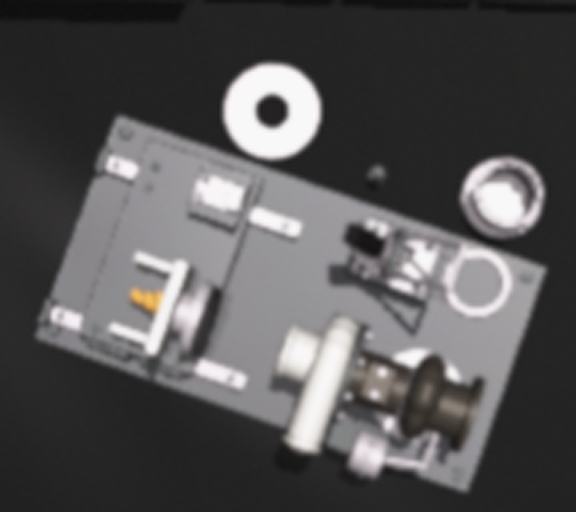

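```bash
cat >> h.py <<'E'
from scipy.spatial.transform import Rotation as Ro
def delta(target,yaw=None):
    """units for play_rows to reach world target TCP, tool x yaw (deg)"""
    o=get_obs(); R=Ro.from_rotvec(o['eef_rot']).as_matrix()
    s=R.T@(np.array(target)-o['ee_pos'])/.05
    cy=np.degrees(np.arctan2(R[1,0],R[0,0]))
    return np.round(s,2), None if yaw is None else round(-(yaw-cy)/6,2), round(cy,1)
E
python3 - <<'E'
from h import *
b=dict(np.load('top1.npz'))
c=np.array([[120,115],[545,268],[468,492],[37,337]])/3.2+[180,130]
W=np.array([at_z(b,u,v,.012) for u,v in c]); print(np.round(W,3))
d=np.diff(np.vstack([W,W[:1]]),axis=0)[:,:2]; print(np.hypot(*d.T),np.degrees(np.arctan2(d[:,1],d[:,0])))
a=dict(np.load('scene1.npz'));P=cloud(a);x,y,z=np.moveaxis(P,-1,0)
m=(z>.126)&(z<.134)&(y>.06)&(y<.26)&(x>.4)&(x<.75); Q=P[m]
yaw=np.radians(74.5);e=np.array([np.cos(yaw),np.sin(yaw)]);n=np.array([-e[1],e[0]])
print(np.percentile(Q[:,:2]@e,[2,50,98]),np.percentile(Q[:,:2]@n,[2,50,98]))
for p in(a,b):
    P=cloud(p);s,l,z=P[...,:2]@e,P[...,:2]@n,P[...,2]
    for nm,m in (('bar',(z>.185)&(P[...,1]<-.05)&(P[...,1]>-.2)&(abs(P[...,0]-.56)<.06)),('tip',(z>.13)&(z<.17)&(P[...,1]<-.01)&(P[...,1]>-.06)&(abs(P[...,0]-.58)<.05)),('keeper',(z>.03)&(z<.1)&(abs(s-.22)<.06)&(abs(l+.575)<.03))):
        print(nm,m.sum(),*[np.round(np.percentile(q[m],[3,25,50,75,97]),3) for q in(s,l,z)])
E
```

```text
[[ 0.713  0.208  0.012]
 [ 0.569 -0.224  0.012]
 [ 0.343 -0.152  0.012]
 [ 0.487  0.284  0.012]]
[0.45519202 0.23724977 0.45823595 0.238361  ] [-108.32574187  162.21531861   71.81435519  -18.51856515]
[0.27025188 0.27650771 0.28445271] [-0.50619573 -0.46566913 -0.42106209]
bar 55 [0.033 0.035 0.036 0.038 0.041] [-0.594 -0.591 -0.578 -0.563 -0.554] [0.186 0.195 0.197 0.198 0.199]
tip 128 [0.113 0.118 0.124 0.129 0.136] [-0.586 -0.584 -0.58  -0.573 -0.567] [0.131 0.137 0.146 0.152 0.157]
keeper 358 [0.236 0.242 0.245 0.254 0.278] [-0.603 -0.593 -0.582 -0.569 -0.549] [0.036 0.045 0.065 0.07  0.083]
bar 39 [0.034 0.036 0.037 0.039 0.042] [-0.59  -0.581 -0.569 -0.557 -0.547] [0.19  0.193 0.195 0.197 0.202]
tip 64 [0.111 0.118 0.124 0.131 0.136] [-0.582 -0.578 -0.573 -0.568 -0.563] [0.132 0.143 0.149 0.153 0.16 ]
keeper 314 [0.232 0.243 0.254 0.267 0.278] [-0.603 -0.589 -0.574 -0.56  -0.547] [0.035 0.045 0.065 0.069 0.082]
```

Run:
```python
from h import *
print(delta([.542,.211,.235],-18.2))
```

```text
(array([ 11.6 , -11.18,  -0.07]), np.float64(7.25), np.float64(25.3))
```

>>> play_rows --deltas '[[1,[11.6,-11.2,-0.1],7.25],[1,[11.6,-11.2,-0.1],7.25],[1,[11.6,-11.2,-0.1],7.25],[1,[11.6,-11.2,-0.1],7.25],[1,[11.6,-11.2,-0.1],7.25],[1,[11.6,-11.2,-0.1],7.25],[1,[11.6,-11.2,-0.1],7.25],[1,[11.6,-11.2,-0.1],7.25],[1,[11.6,-11.2,-0.1],7.25],[1,[11.6,-11.2,-0.1],7.25],[1,[11.6,-11.2,-0.1],7.25],[1,[11.6,-11.2,-0.1],7.25],[1,[11.6,-11.2,-0.1],7.25],[1,[11.6,-11.2,-0.1],7.25],[1,[11.6,-11.2,-0.1],7.25],[1,[11.6,-11.2,-0.1],7.25],[1,[11.6,-11.2,-0.1],7.25],[1,[11.6,-11.2,-0.1],7.25]]'

```text
clock: 3.2
ee_pos: [0.5414, 0.2137, 0.2353]
eef_rot: [3.102, -0.492, -0.002]
force: [-1.5, -0.8, -1.3]
grip_width: 0.001
grip_force: 0.0
```

Run:
```python
from h import *
p=eyes.read_camera('wrist');save(p,'w1.png');print(-np.array(p['R']).T@np.array(p['t']))
print(delta([.542,.211,.107],-18.2), get_obs()['force'],get_obs()['clock'])
yaw=np.radians(71.8);e=np.array([np.cos(yaw),np.sin(yaw)]);n=np.array([-e[1],e[0]])
P=cloud(p);z=P[...,2];m=(z>.126)&(z<.134); Q=P[m]
print(m.sum(),cv2.minAreaRect(Q[:,:2].astype(np.float32)),np.percentile(Q[:,:2]@e,[2,50,98]),np.percentile(Q[:,:2]@n,[2,50,98]))
```

```text
[0.60877369 0.19260803 0.37797759]
(array([0.02, 0.01, 2.58]), np.float64(0.01), np.float64(-18.1)) [ 0.29115099 -0.21047432 -0.01807261] 3.25
3830 ((0.47330328822135925, 0.07072027027606964), (0.19525279104709625, 0.11234264820814133), 65.25520324707031) [0.13180558 0.15231188 0.30559634] [-0.48989582 -0.4341105  -0.37151567]
```

View pics/w1.png

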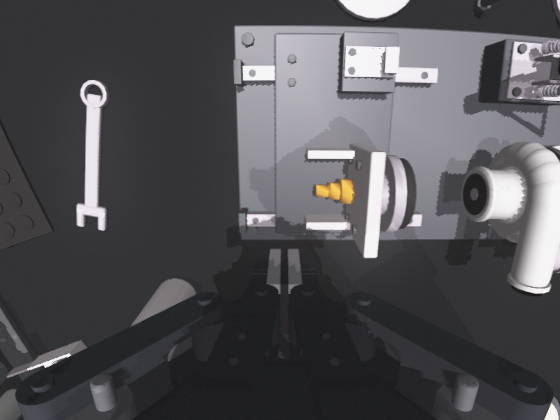

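>>> play_rows --deltas '[[1,[0,0,1],0],[1,[0,0,2],0],[1,[0,0.2,2.55],0],[1,[0,0.5,2.55],0],[1,[0,0.8,2.55],0],[1,[0,1.0,2.55],0],[1,[0,1.2,2.55],0],[1,[0,1.4,2.55],0],[1,[0,1.6,2.55],0],[1,[0,1.7,2.55],0]]'

```text
clock: 4.25
ee_pos: [0.5149, 0.1302, 0.1095]
eef_rot: [-3.102, 0.497, -0.002]
force: [1.0, 0.9, 0.5]
grip_width: 0.0
grip_force: 1.1
```

Run:
```python
from h import *
p=eyes.read_camera('wrist');save(p,'w2.png')
print(get_obs()['force'],get_obs()['ee_pos'])
```

```text
[ 0.74722396 -0.67515808 -0.66260824] [0.51460464 0.12974758 0.1090919 ]
```

View pics/w2.png

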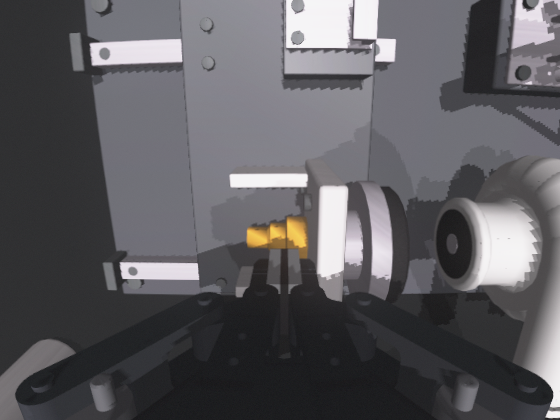

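>>> play_rows --deltas '[[1,[0,0.1,0],0],[1,[0,0.2,0],0],[1,[0,0.3,0],0],[1,[0,0.4,0],0],[1,[0,0.5,0],0]]'

```text
clock: 4.8
ee_pos: [0.5069, 0.107, 0.1087]
eef_rot: [3.102, -0.496, -0.0]
force: [1.2, 1.5, 2.3]
grip_width: -0.002
grip_force: 1.2
```

Run:
```python
from h import *
p=eyes.read_camera('wrist')
P=cloud(p);yaw=np.radians(71.8);e=np.array([np.cos(yaw),np.sin(yaw)]);n=np.array([-e[1],e[0]])
o=get_obs();print(o['force'],o['force'][:2]@e,o['ee_pos'],o['ee_pos'][:2]@e)
save(p,'w3.png')
P=P[180:290,300:480];s,l,z=P[...,:2]@e,P[...,:2]@n,P[...,2]
m=(abs(z-.130)<.004);print(np.percentile(s[m],[2,10,50,90,98]))
m=(abs(z-.1)<.025)&(abs(l+.449)<.04); print(np.histogram(s[m],bins=np.arange(.12,.32,.005)))
```

```text
[ 0.01787959 -0.85661034  0.35137513] -0.8081714645452133 [0.50667897 0.10620419 0.10863408] 0.25914454772560186
[0.23555495 0.23673931 0.24169277 0.24664646 0.25063968]
(array([   0,    0,    0,    0,    0,    0,  266,  477,  763,  723,  759,
        524,  927, 1832,    0,   24,  862,  824, 1071, 2164,  756,  430,
          0,    0,    0,  932,  221,    0,    0,    0,    0,    0,    0,
          0,    0,    0,    0,    0,    0]), array([0.12 , 0.125, 0.13 , 0.135, 0.14 , 0.145, 0.15 , 0.155, 0.16 ,
       0.165, 0.17 , 0.175, 0.18 , 0.185, 0.19 , 0.195, 0.2  , 0.205,
       0.21 , 0.215, 0.22 , 0.225, 0.23 , 0.235, 0.24 , 0.245, 0.25 ,
       0.255, 0.26 , 0.265, 0.27 , 0.275, 0.28 , 0.285, 0.29 , 0.295,
       0.3  , 0.305, 0.31 , 0.315]))
```

>>> play_rows --deltas '[[1,[0,0.08,0],0],[1,[0,0.14,0],0],[1,[0,0.2,0],0],[1,[0,0.2,0],0]]'

```text
clock: 5.25
ee_pos: [0.5036, 0.0972, 0.1085]
eef_rot: [3.101, -0.497, -0.001]
force: [0.8, 0.6, -0.4]
grip_width: -0.001
grip_force: 0.0
```

>>> play_rows --deltas '[[1,[0,0.06,0],0],[1,[0,0.12,0],0],[1,[0,0.12,0],0]]'

```text
clock: 5.55
ee_pos: [0.5028, 0.0948, 0.1086]
eef_rot: [-3.096, 0.493, -0.002]
force: [4.3, 12.4, -3.3]
grip_width: -0.003
grip_force: 6.5
```

Run:
```python
from h import *
p=eyes.read_camera('wrist')
P=cloud(p);yaw=np.radians(71.8);e=np.array([np.cos(yaw),np.sin(yaw)]);n=np.array([-e[1],e[0]])
o=get_obs();print(o['force'],o['force'][:2]@e,o['ee_pos'],o['ee_pos'][:2]@e)
save(p,'w3.png')
P=P[180:290,300:480];s,l,z=P[...,:2]@e,P[...,:2]@n,P[...,2]
m=(abs(z-.130)<.004);print(np.percentile(s[m],[2,10,50,90,98]))
```

```text
[ 4.8090763  12.31702408 -3.93084743] 13.202871090592176 [0.50282234 0.09479823 0.10862696] 0.24710464946333002
[0.22277566 0.2239496  0.22891647 0.23385931 0.23747316]
```

View pics/w3.png

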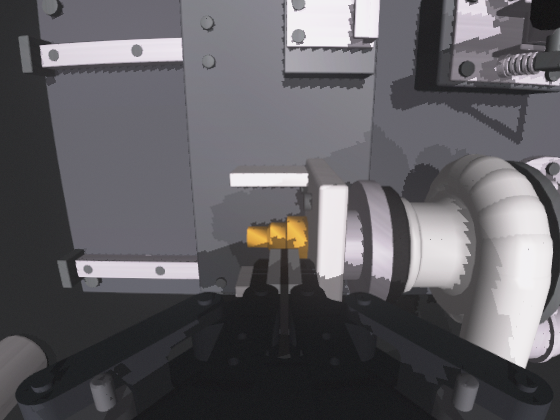

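Run:
```python
from h import *
print(delta([.475,-.156,.28]))
```

```text
(array([ 1.03,  4.92, -3.46]), None, np.float64(-18.1))
```

>>> play_rows --deltas '[[1,[0,-0.3,0],0],[1,[0,-0.4,-0.8],0],[1,[0,-0.4,-1.6],0],[1,[0,-0.2,-2.5],0],[1,[0.3,0.4,-3.4],0],[1,[0.5,1.2,-3.4],0],[1,[0.7,2.0,-3.4],0],[1,[0.9,2.8,-3.4],0],[1,[1.0,3.6,-3.4],0],[1,[1.0,4.4,-3.4],0],[1,[1.0,4.9,-3.4],0],[1,[1.0,4.9,-3.4],0]]'

```text
clock: 6.8
ee_pos: [0.4721, -0.159, 0.2786]
eef_rot: [3.099, -0.504, -0.002]
force: [-0.5, 0.4, -0.5]
grip_width: 0.003
grip_force: 0.0
```

Run:
```python
from h import *
yaw=np.radians(71.8);e=np.array([np.cos(yaw),np.sin(yaw)]);n=np.array([-e[1],e[0]])
p=eyes.read_camera('wrist');save(p,'w4.png')
P=cloud(p);s,l,z=P[...,:2]@e,P[...,:2]@n,P[...,2]
for nm,m in (('bar',(z>.188)&(abs(s-.06)<.06)&(l<-.53)),('tip',(z>.135)&(z<.17)&(s>.11)&(s<.19)&(l<-.53)&(l>-.62)),('keeper',(z>.03)&(z<.1)&(abs(s-.19)<.07)&(abs(l+.57)<.02))):
    if m.sum(): print(nm,m.sum(),*[np.round(np.percentile(q[m],[3,25,50,75,97]),3) for q in(s,l,z)])
o=get_obs();print(o['ee_pos'],o['force'])
t=o['ee_pos'][:2];print(t@e,t@n)
```

```text
bar 619 [0.061 0.062 0.063 0.065 0.067] [-0.59  -0.581 -0.571 -0.558 -0.548] [0.193 0.196 0.197 0.197 0.198]
tip 882 [0.143 0.147 0.152 0.156 0.164] [-0.579 -0.574 -0.569 -0.564 -0.559] [0.136 0.142 0.149 0.154 0.156]
keeper 1757 [0.121 0.191 0.215 0.233 0.246] [-0.589 -0.584 -0.573 -0.557 -0.551] [0.042 0.056 0.066 0.069 0.097]
[ 0.47267916 -0.15743059  0.27862099] [0.38532722 0.72217753 0.2927401 ]
-0.001920455712917445 -0.4982030663706504
```

View pics/w4.png

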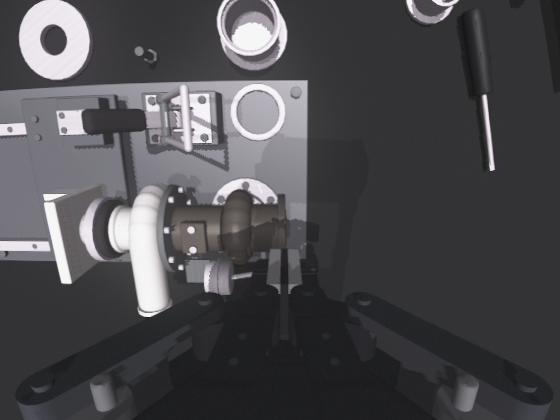

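>>> play_rows --deltas '[[1,[0.7,0.2,0],0],[1,[1.4,0.2,0.6],0],[1,[1.4,0.2,1.4],0],[1,[1.4,0.0,1.85],0],[1,[1.4,-0.4,1.85],0],[1,[1.4,-0.7,1.85],0],[1,[1.4,-0.9,1.85],0],[1,[1.4,-1.1,1.85],0],[1,[1.4,-1.3,1.85],0],[1,[1.4,-1.5,1.85],0],[1,[1.4,-1.7,1.85],0],[1,[1.4,-1.85,1.85],0],[1,[1.4,-2.0,1.85],0],[1,[1.4,-2.15,1.85],0],[1,[1.4,-2.15,1.85],0]]'

```text
clock: 8.35
ee_pos: [0.5734, -0.0751, 0.1862]
eef_rot: [-3.102, 0.495, 0.0]
force: [-0.0, 0.0, 0.0]
grip_width: 0.001
grip_force: 0.0
```

Run:
```python
from h import *
p=eyes.read_camera('wrist');save(p,'w5.png')
q=eyes.read_camera('scene');A=cv2.resize(q['frame'][170:310,200:360],None,fx=2.2,fy=3,interpolation=cv2.INTER_CUBIC)
A=cv2.resize(q['frame'][165:315,210:350],(420,420),interpolation=cv2.INTER_CUBIC)
B=cv2.resize(p['frame'],(380,285));B=cv2.copyMakeBorder(B,0,135,0,0,0)
cv2.imwrite('pics/c5.png',np.hstack([A,B])[...,::-1])
o=get_obs();print(o['ee_pos'],o['force'])
```

```text
[ 0.57318848 -0.07593748  0.18623002] [-0.58754022  0.53460086 -0.25899122]
```

View pics/c5.png

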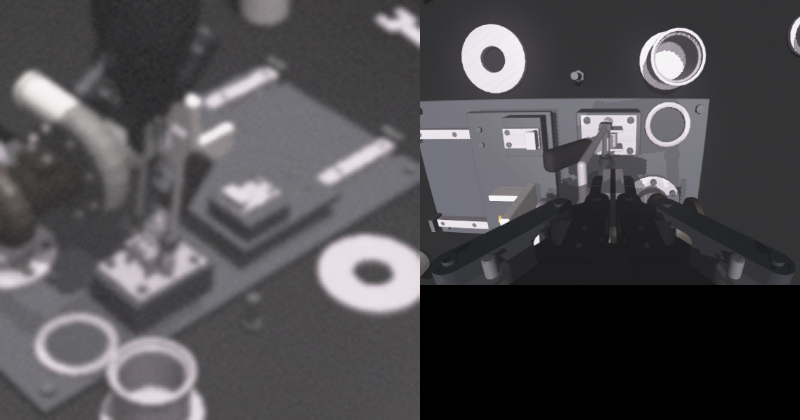

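Run:
```python
from h import *
yaw=np.radians(71.8);e=np.array([np.cos(yaw),np.sin(yaw)]);n=np.array([-e[1],e[0]])
p=eyes.read_camera('wrist')
P=cloud(p);s,l,z=P[...,:2]@e,P[...,:2]@n,P[...,2]
for a in np.arange(.08,.24,.01):
    m=(abs(z-a)<.005)&(s>.06)&(s<.2)&(l<-.53)&(l>-.61)
    if m.sum()>5: print(round(a,3),m.sum(),*[np.round(np.percentile(q[m],[3,25,50,75,97]),3) for q in(s,l)])
```

```text
0.08 359 [0.098 0.105 0.107 0.11  0.118] [-0.594 -0.581 -0.574 -0.559 -0.554]
0.09 357 [0.11  0.112 0.114 0.119 0.122] [-0.593 -0.577 -0.57  -0.562 -0.553]
0.1 651 [0.112 0.115 0.117 0.122 0.13 ] [-0.593 -0.58  -0.567 -0.556 -0.547]
0.11 153 [0.116 0.118 0.129 0.135 0.142] [-0.592 -0.58  -0.578 -0.552 -0.55 ]
0.12 300 [0.117 0.134 0.138 0.14  0.147] [-0.592 -0.579 -0.576 -0.572 -0.551]
0.13 497 [0.118 0.141 0.144 0.146 0.153] [-0.592 -0.579 -0.573 -0.566 -0.551]
0.14 585 [0.119 0.148 0.151 0.153 0.16 ] [-0.592 -0.578 -0.573 -0.566 -0.552]
0.15 954 [0.121 0.157 0.161 0.165 0.17 ] [-0.591 -0.576 -0.571 -0.566 -0.561]
0.16 61 [0.12  0.121 0.122 0.123 0.125] [-0.592 -0.592 -0.591 -0.59  -0.589]
0.17 79 [0.121 0.122 0.123 0.124 0.126] [-0.592 -0.592 -0.591 -0.591 -0.589]
0.18 85 [0.122 0.123 0.124 0.125 0.127] [-0.592 -0.592 -0.591 -0.59  -0.589]
0.19 270 [0.098 0.106 0.113 0.124 0.127] [-0.592 -0.591 -0.58  -0.58  -0.576]
0.2 698 [0.095 0.103 0.111 0.119 0.128] [-0.592 -0.58  -0.58  -0.576 -0.575]
0.21 1582 [0.096 0.109 0.125 0.127 0.13 ] [-0.591 -0.58  -0.579 -0.576 -0.566]
0.22 938 [0.099 0.106 0.108 0.109 0.115] [-0.58  -0.58  -0.578 -0.571 -0.559]
0.23 1802 [0.083 0.099 0.106 0.116 0.132] [-0.582 -0.581 -0.581 -0.575 -0.562]
```

>>> play_rows --deltas '[[1,[0,-0.2,0],0],[1,[0,-0.4,0],0],[1,[0,-0.6,0],0],[1,[0,-0.6,0],0],[1,[0,-0.6,0],0],[1,[0,-0.6,0],0]]'

```text
clock: 9.1
ee_pos: [0.5825, -0.0475, 0.1862]
eef_rot: [3.102, -0.496, -0.0]
force: [-0.1, -0.3, -0.1]
grip_width: -0.001
grip_force: 0.0
```

```bash
cat > m.py <<'E'
from h import *
yaw=np.radians(71.8);e=np.array([np.cos(yaw),np.sin(yaw)]);n=np.array([-e[1],e[0]])
def prof(p,zs,smin=.0,smax=.3,lm=(-.61,-.53)):
    P=cloud(p);s,l,z=P[...,:2]@e,P[...,:2]@n,P[...,2]
    for a in zs:
        m=(abs(z-a)<.005)&(s>smin)&(s<smax)&(l<lm[1])&(l>lm[0])
        if m.sum()>5: print(round(a,3),m.sum(),*[np.round(np.percentile(q[m],[3,25,50,75,97]),3) for q in(s,l)])
E
python3 - <<'E'
from m import *
p=eyes.read_camera('wrist');save(p,'w6.png')
prof(p,np.arange(.05,.22,.01),.06,.26)
q=eyes.read_camera('scene')
A=cv2.resize(q['frame'][165:315,210:350],(420,420),interpolation=cv2.INTER_CUBIC)
B=cv2.resize(p['frame'][40:240,40:360],(380,238));B=cv2.copyMakeBorder(B,0,182,0,0,0)
cv2.imwrite('pics/c6.png',np.hstack([A,B])[...,::-1])
o=get_obs();print(o['ee_pos'],o['force'],o['clock'])
E
```

```text
0.05 2966 [0.073 0.085 0.109 0.139 0.203] [-0.598 -0.594 -0.583 -0.567 -0.544]
0.06 1285 [0.083 0.118 0.2   0.223 0.244] [-0.595 -0.591 -0.584 -0.553 -0.545]
0.07 1794 [0.106 0.21  0.224 0.235 0.246] [-0.593 -0.584 -0.577 -0.566 -0.546]
0.08 843 [0.094 0.1   0.106 0.203 0.212] [-0.593 -0.581 -0.572 -0.559 -0.548]
0.09 617 [0.103 0.109 0.113 0.12  0.125] [-0.593 -0.587 -0.573 -0.555 -0.548]
0.1 936 [0.112 0.116 0.12  0.125 0.13 ] [-0.592 -0.586 -0.571 -0.555 -0.547]
0.11 446 [0.129 0.132 0.134 0.138 0.142] [-0.592 -0.588 -0.575 -0.552 -0.548]
0.12 631 [0.134 0.137 0.142 0.149 0.153] [-0.592 -0.587 -0.575 -0.564 -0.549]
0.13 710 [0.141 0.145 0.152 0.159 0.165] [-0.592 -0.587 -0.574 -0.563 -0.548]
0.14 861 [0.148 0.152 0.16  0.171 0.177] [-0.592 -0.58  -0.574 -0.562 -0.548]
0.15 1340 [0.155 0.161 0.167 0.181 0.189] [-0.592 -0.578 -0.571 -0.563 -0.548]
0.16 543 [0.189 0.192 0.195 0.198 0.202] [-0.592 -0.59  -0.587 -0.55  -0.547]
0.17 907 [0.201 0.202 0.203 0.205 0.207] [-0.591 -0.582 -0.571 -0.559 -0.548]
0.19 157 [0.127 0.133 0.137 0.142 0.148] [-0.58  -0.58  -0.58  -0.58  -0.576]
0.2 571 [0.125 0.131 0.137 0.144 0.15 ] [-0.58  -0.58  -0.579 -0.576 -0.575]
0.21 711 [0.125 0.131 0.138 0.144 0.15 ] [-0.58  -0.58  -0.579 -0.576 -0.575]
[ 0.58248506 -0.04773909  0.18629386] [-0.28445106 -0.58036262 -0.59104387] 9.2
```

View pics/c6.png

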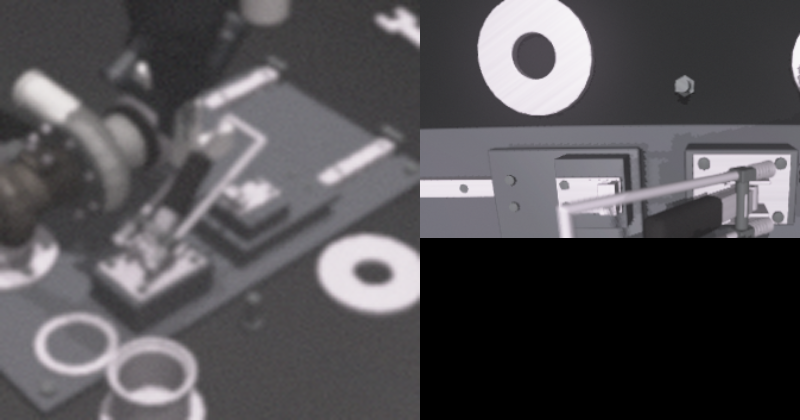

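>>> play_rows --deltas '[[1,[0,-0.2,-1.0],0],[1,[0,-0.6,-1.2],0],[1,[0,-1.2,-1.2],0],[1,[0,-1.4,-1.2],0],[1,[0,-1.4,-1.2],0]]'

```text
clock: 9.7
ee_pos: [0.6044, 0.0199, 0.2457]
eef_rot: [3.102, -0.494, -0.002]
force: [-0.6, -0.0, 0.9]
grip_width: 0.0
grip_force: 0.0
```

Run:
```python
from m import *
p=eyes.read_camera('wrist');save(p,'w7.png')
prof(p,np.arange(.05,.20,.01),.06,.26)
q=eyes.read_camera('scene')
A=cv2.resize(q['frame'][165:315,210:350],(400,420),interpolation=cv2.INTER_CUBIC)
B=cv2.resize(p['frame'][20:220,240:440],(400,400));B=cv2.copyMakeBorder(B,0,20,0,0,0)
cv2.imwrite('pics/c7.png',np.hstack([A,B])[...,::-1])
o=get_obs();print(o['ee_pos'],o['force'],o['clock'],o['ee_pos'][:2]@e,o['ee_pos'][:2]@n)
```

```text
0.05 1810 [0.074 0.089 0.118 0.142 0.157] [-0.599 -0.594 -0.577 -0.566 -0.545]
0.06 729 [0.083 0.117 0.2   0.228 0.248] [-0.594 -0.591 -0.583 -0.554 -0.545]
0.07 1413 [0.2   0.218 0.228 0.239 0.247] [-0.593 -0.581 -0.572 -0.561 -0.548]
0.08 1139 [0.103 0.181 0.203 0.212 0.231] [-0.591 -0.587 -0.571 -0.552 -0.547]
0.09 650 [0.106 0.121 0.13  0.149 0.172] [-0.593 -0.589 -0.586 -0.559 -0.548]
0.1 964 [0.092 0.1   0.113 0.119 0.128] [-0.593 -0.588 -0.572 -0.552 -0.546]
0.11 62 [0.13  0.133 0.134 0.138 0.144] [-0.579 -0.579 -0.576 -0.569 -0.562]
0.12 149 [0.134 0.137 0.139 0.142 0.149] [-0.579 -0.578 -0.573 -0.567 -0.561]
0.13 164 [0.142 0.145 0.147 0.149 0.158] [-0.579 -0.578 -0.574 -0.568 -0.561]
0.14 191 [0.15  0.152 0.155 0.157 0.167] [-0.58  -0.578 -0.573 -0.567 -0.561]
0.15 494 [0.158 0.163 0.166 0.17  0.173] [-0.579 -0.575 -0.571 -0.566 -0.561]
[0.60409386 0.01832487 0.2456246 ] [-0.25572364  1.32317783 -0.77815407] 9.8 0.2060877215225084 -0.5681487883020361
```

View pics/c7.png

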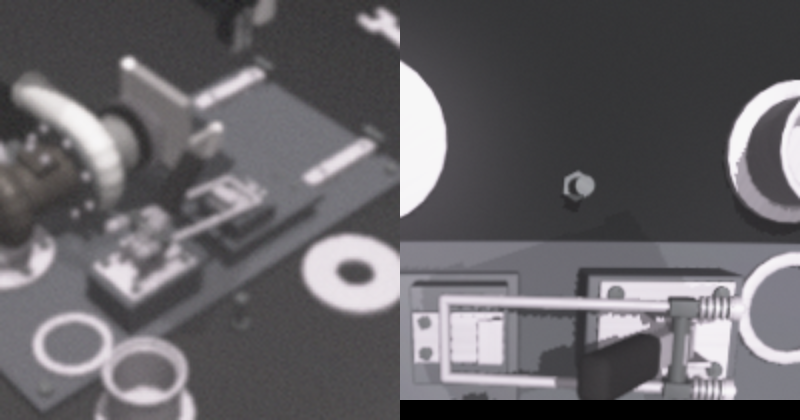

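>>> play_rows --deltas '[[1,[0,0,0.9],0],[1,[0,0,1.8],0],[1,[0,0,2.28],0],[1,[0,0.4,2.28],0],[1,[0,0.8,2.28],0],[1,[0,1.1,2.25],0],[1,[0,1.4,2.2],0],[1,[0,1.6,2.15],0],[1,[0,1.8,2.08],0],[1,[0,2.0,2.0],0],[1,[0,2.2,2.0],0],[1,[0,2.4,2.06],0],[1,[0,2.4,2.06],0]]'

```text
clock: 11.1
ee_pos: [0.5663, -0.0963, 0.1426]
eef_rot: [3.101, -0.499, -0.002]
force: [-0.3, 0.8, 0.1]
grip_width: -0.002
grip_force: 0.0
```

Run:
```python
from m import *
p=eyes.read_camera('wrist')
prof(p,np.arange(.07,.20,.01),.0,.26)
q=eyes.read_camera('scene')
A=cv2.resize(q['frame'][165:315,210:350],(400,420),interpolation=cv2.INTER_CUBIC)
B=cv2.resize(p['frame'][20:300,100:380],(400,400));B=cv2.copyMakeBorder(B,0,20,0,0,0)
cv2.imwrite('pics/c8.png',np.hstack([A,B])[...,::-1])
o=get_obs();print(o['ee_pos'],o['force'],o['clock'],o['ee_pos'][:2]@e-.105,o['ee_pos'][2]-.072)
```

```text
0.07 2793 [0.121 0.207 0.226 0.236 0.246] [-0.593 -0.582 -0.573 -0.56  -0.547]
0.08 3642 [0.105 0.122 0.157 0.197 0.211] [-0.592 -0.588 -0.573 -0.552 -0.547]
0.09 1635 [0.071 0.084 0.097 0.105 0.117] [-0.594 -0.591 -0.587 -0.577 -0.549]
0.1 288 [0.092 0.098 0.1   0.101 0.104] [-0.577 -0.577 -0.573 -0.567 -0.563]
0.11 186 [0.083 0.091 0.095 0.096 0.097] [-0.58  -0.579 -0.576 -0.57  -0.564]
0.12 340 [0.078 0.085 0.089 0.092 0.094] [-0.58  -0.579 -0.577 -0.574 -0.569]
0.13 311 [0.071 0.078 0.082 0.085 0.088] [-0.58  -0.579 -0.578 -0.576 -0.573]
0.14 332 [0.065 0.072 0.075 0.078 0.081] [-0.58  -0.579 -0.579 -0.577 -0.574]
0.15 1098 [0.058 0.062 0.07  0.081 0.096] [-0.58  -0.579 -0.578 -0.575 -0.563]
0.16 1261 [0.062 0.066 0.071 0.086 0.098] [-0.58  -0.578 -0.576 -0.57  -0.563]
0.17 704 [0.073 0.08  0.086 0.092 0.099] [-0.58  -0.58  -0.579 -0.576 -0.575]
0.18 918 [0.075 0.085 0.086 0.088 0.097] [-0.581 -0.58  -0.578 -0.57  -0.559]
0.19 2887 [0.055 0.075 0.085 0.096 0.116] [-0.582 -0.581 -0.58  -0.576 -0.561]
[ 0.56670262 -0.09515607  0.14284996] [ 0.30041934 -0.18355422 -0.71096636] 11.2 -0.018394588604051118 0.07084995739694637
```

View pics/c8.png

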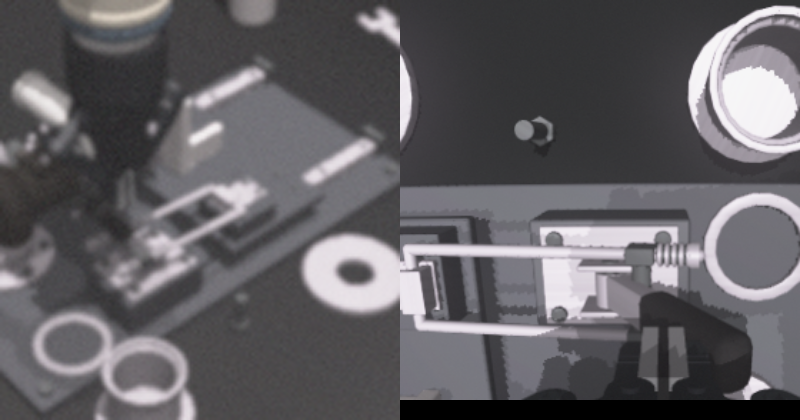

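>>> play_rows --deltas '[[1,[0,0.2,0.1],0],[1,[0,0.39,0.22],0],[1,[0,0.53,0.37],0],[1,[0,0.67,0.52],0],[1,[0,0.75,0.64],0],[1,[0,0.81,0.76],0],[1,[0,0.85,0.88],0],[1,[0,0.89,1.0],0],[1,[0,0.89,1.06],0],[1,[0,0.89,1.06],0]]'

```text
clock: 12.2
ee_pos: [0.5531, -0.1375, 0.0925]
eef_rot: [3.101, -0.496, 0.002]
force: [-5.2, 0.9, 10.7]
grip_width: 0.001
grip_force: 5.0
```

Run:
```python
from m import *
p=eyes.read_camera('wrist')
prof(p,np.arange(.07,.14,.01),.0,.26)
o=get_obs();print(o['ee_pos'],o['force'],o['clock'],o['ee_pos'][:2]@e-.105,o['ee_pos'][2]-.072)
```

```text
0.07 7009 [0.069 0.092 0.128 0.178 0.206] [-0.593 -0.589 -0.58  -0.551 -0.547]
0.08 4754 [0.057 0.086 0.1   0.114 0.203] [-0.589 -0.577 -0.571 -0.563 -0.549]
0.09 2386 [0.018 0.027 0.05  0.063 0.071] [-0.58  -0.578 -0.575 -0.57  -0.562]
0.1 588 [0.02  0.023 0.035 0.045 0.054] [-0.58  -0.58  -0.576 -0.571 -0.564]
0.11 637 [0.03  0.036 0.043 0.05  0.056] [-0.58  -0.58  -0.58  -0.576 -0.576]
0.12 701 [0.03  0.037 0.043 0.049 0.056] [-0.581 -0.58  -0.58  -0.576 -0.576]
0.13 916 [0.032 0.042 0.043 0.045 0.054] [-0.581 -0.58  -0.578 -0.571 -0.559]
0.14 2951 [0.012 0.032 0.041 0.054 0.073] [-0.583 -0.581 -0.581 -0.576 -0.561]
[ 0.55304557 -0.13748321  0.09246208] [-4.58019582  0.65697814 10.41796212] 12.25 -0.06286976111712583 0.020462082945143165
```

>>> play_rows --deltas '[[1,[0,0,0.04],0],[1,[0,0,0.06],0],[1,[0,0,0.06],0]]'

```text
clock: 12.55
ee_pos: [0.5532, -0.1376, 0.0922]
eef_rot: [3.101, -0.496, 0.004]
force: [-10.4, 2.0, 20.9]
grip_width: 0.0
grip_force: 10.4
```

>>> play_rows --deltas '[[1,[0,0,-0.6],0],[1,[0,0,-1.4],0],[1,[-0.6,0,-2.2],0],[1,[-1.2,0,-2.6],0],[1,[-1.6,0,-2.6],0],[1,[-1.6,0,-2.6],0]]'

```text
clock: 13.15
ee_pos: [0.4763, -0.1119, 0.2189]
eef_rot: [3.102, -0.496, 0.005]
force: [0.9, 0.3, -0.1]
grip_width: -0.003
grip_force: 0.0
```

Run:
```python
from m import *
p=eyes.read_camera('wrist')
prof(p,np.arange(.06,.14,.01),.0,.26)
B=cv2.resize(p['frame'][20:300,40:390],(700,560));cv2.imwrite('pics/c9.png',B[...,::-1])
o=get_obs();print(o['ee_pos'],o['force'],o['clock'])
```

```text
0.06 939 [0.1   0.144 0.199 0.226 0.244] [-0.594 -0.584 -0.569 -0.553 -0.544]
0.07 4386 [0.07  0.109 0.175 0.224 0.244] [-0.592 -0.587 -0.571 -0.551 -0.546]
0.08 2115 [0.074 0.091 0.108 0.2   0.211] [-0.589 -0.575 -0.569 -0.563 -0.549]
0.09 1567 [0.018 0.033 0.045 0.058 0.07 ] [-0.578 -0.574 -0.569 -0.564 -0.559]
0.1 130 [0.019 0.021 0.023 0.025 0.029] [-0.575 -0.572 -0.569 -0.566 -0.562]
[ 0.47693396 -0.11221133  0.21774658] [ 0.42395204  1.09010964 -0.35798902] 13.2
```

View pics/c9.png

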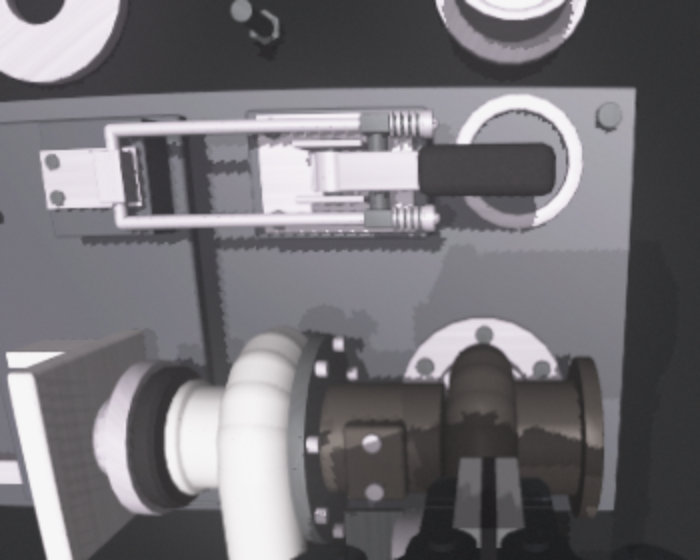

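```bash
python3 -c "
from rig import ctrl
print(ctrl.close_job())"
```

```text
the job is handed in; nothing more can be done
None
```

The sealing head is home against the inlet, the loop's bar is under the keeper's lip and the lever stays shut over centre. I handed the job in at about 13 s with the gripper clear of everything. The last wrist picture agrees, but no judged result came back.

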